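# Raise the dust cabinet's window to its pointers

### The job

Push the dust cabinet's counterweighted window up from beneath its protruding lip until the lip is level with the two dark steel pointers clamped on the side rails, then take the hand away and leave the window standing there. Push with the outside of the fingers only: do not pinch the lip, do not press hard on the clear pane or its frame, do not shift the pointers, and leave the mould, bottle, cup and spatula where they are.

Things in the scene. Friction and masses are not known exactly. Their poses are not given: they have to be found in the camera images.
- cabinet: Fixed white-framed clear-walled dust cabinet, 320 deep x 400 wide x 400 high mm, fan box behind. Origin on the bench under its middle; x to its back, z up. Its front faces the robot (-x) and leans back 40 deg from vertical; it meets the 40 mm high base 130 mm in front of the origin. The window slides up this plane between two white 30 mm rails, centred 185 mm left and right.
- sash (a joint): The sliding window: travel in m up the inclined plane, 0 = lowest, 0.20 = top stop. Counterweighted: it stays where it is left, moving it either way takes 3 to 6 N along the plane. It stands level with the pointers when this equals pointers. Its clear pane (300 x 180 mm, 4 mm thick, in an aluminium frame) begins just above the lip.
- lip_edge (a point): Middle of the outer edge of the window's pale wooden lip, at half its 12 mm thickness. The lip, 270 mm long (y), stands 50 mm out from the window's lower edge, square to it: towards the robot and 40 deg upward. z = up the inclined plane (the window's motion, square to the lip's faces), y left along the lip, x inward: the root is 50 mm along +x, the lower face 6 mm along -z.
- pointers (a joint): Where the pair of pointers is clamped, in m up the inclined plane, on the same scale as sash. They are stiff on the rails and must not be moved.
- pointer_line (a point): Point midway between the tips of two dark steel pointers, one on each side rail: a 38 x 26 mm block with a black screw and a wedge pointing inward. The tips are 141 mm left and right of this point, just beyond the lip's ends, 21 mm out from the window's plane. Axes as lip_edge.
- mould: White plaster block mould 80 x 90 x 75 mm standing loose inside the cabinet. Origin at the centre of its underside.
- glue_bottle: White bottle, 68 mm diameter, 190 mm high, standing on the bench to the left of the cabinet. Origin at the centre of its underside.
- mixing_cup: Small grey cup, 72 mm across, 85 mm high, on the bench in front of the cabinet's left end. Origin at the centre of its underside.
- trowel: Wooden-handled spatula 200 mm long, lying on the bench to the right of the cabinet. Origin underneath it near its middle; x along it towards the blade.

How it is judged (in metres and radians):
On the way:
1. the fingers push against the lip from beneath (contact force between the fingers and sash_c5 above 1 N), for 0.1 s.
At the end, for the whole second after the job is handed in: The lip's mid-thickness is within 7 mm of the pointers' line, measured up the inclined plane; the window is at rest; the pointers are within 4 mm, and mould, bottle, cup and spatula within 20 mm, of where they were (z of lip_edge in the frame of pointer_line between -0.007 and 0.007 m and velocity of joint sash between -0.004 and 0.004 m/s and distance of each of mould, glue_bottle, mixing_cup, trowel from where it was at the start of the episode below 0.02 m and distance of pointer_line from where it was at the start of the episode below 0.004 m); the robot touches nothing.
It fails at once if the lip is pinched (pressed by the fingers from above and below at once) (contact force between the fingers and sash_c5 above 1.5 N and contact force between the fingers and sash_c6 above 1.5 N).
It fails at once if the clear pane or the frame round it is pressed by the fingers or hand with more than 8 N (contact force between any of the fingers, the arm and sash_c0 above 8 N or contact force between any of the fingers, the arm and sash_c1 above 8 N or contact force between any of the fingers, the arm and sash_c2 above 8 N or contact force between any of the fingers, the arm and sash_c4 above 8 N).
It fails at once if the pointers are shifted by more than 4 mm (distance of pointer_line from where it was at the start of the episode above 0.004 m).
It fails at once if the mould, bottle, cup or spatula is moved or lifted by more than 20 mm (distance of any of mould, glue_bottle, mixing_cup, trowel from where it was at the start of the episode above 0.02 m).
It also fails if it takes over 38 s, if anything falls off the work surface, if the arm or the gripper's body presses on something with over 40 N, if the wrist force passes 120 N, or if a joint passes its speed limit or range.

### The arm

A 6-joint arm with a two-finger parallel gripper is mounted at the origin on the work surface. World frame = base frame: x ahead of the robot, y to its left, z up, the work surface at z = 0. Lengths are in mm, angles in rad, forces in N, time in s.
With the tool pointing down it reaches from about 275 to 850 mm from the base axis. Payload 19 kg.
Tool frame: the origin (TCP) lies between the finger pads; the fingertips stand ahead of it and the grasp point (between the pads) lies 6 mm ahead of it (env.nose_length is the z of the fingertips in the tool frame, in mm); z points along the fingers, y is the direction in which the jaws open and shut (so a half turn about z gives the same grasp; the last joint's range is limited). The gripper opens to 85 mm and grips with 20 to 120 N. Pads are 22 mm wide; open, the fingers measure 114 mm over their backs; the gripper's body (76 mm by 85 mm) begins 54 mm behind the grasp point. The pads swing forward as they close: fully open they stand 13 mm farther back than shut.
Start: joints at [-1.348, 0.15, 1.437, -0, 1.554, -0.134], TCP at [200.808, -538.767, 256.267] pointing down, gripper open.
Joint ranges: [-2.8, 2.8], [-0.68, 2.1], [0.12, 2.68], [-1.39, 4.53], [0.16, 2.79], [-2.81, 2.81]. Speed limits (rad/s): [1.89, 1.89, 2.22, 3.01, 3.01, 3.01].

### API

Orientations are given as a unit quaternion [w, x, y, z].
In Python, from rig import env gives the robot as it stands.
- The arm moves only by the shell command python3 -m pendant 'ROWS' [FORCE]. ROWS is JSON, one flat list of numbers, 7 for each row, row after row: the turn, a rotation vector about the tool's x, y, z in rad, then the shift along the tool's x, y, z in cm, then the closure in counts, from 0 (fully open) to 255 (shut). In form: [ax, ay, az, dx, dy, dz, gripper, ax, ay, az, dx, dy, dz, gripper, ...]. A call has 1 to 20 rows; each row shifts and turns the commanded pose from where the row before left it, along the tool's axes as they then stand; what a row does not reach is not made up. A row lasts 1/8 s, in which the tool goes at most 62.5 mm and 10.7 degrees, less where a joint would pass 70% of its speed; a pose out of reach is approached as far as the arm can. A call is refused whole if a number of a shift passes 6.25 or a number of a turn 0.188, either way. A call with a gripper value outside its range is refused whole. The fingers move at their own pace and stop on an object; FORCE is the grip in N (left out, the last holds). Time passes only in rows, so rows that do not move let the fingers close. It gives the time, the measured TCP pose, the force and the opening at its end, in the units of the state.
- env.sense(): the state, without advancing time (a new reading comes with each control period).
- env.get_image(name): name is "side" or "top"; returns a dict with "frame" (384x512x3 uint8, red, green, blue), "vertical_fov" (degrees; the focal length in pixels is half the picture's height over the tangent of half this angle, whatever the lens; pixels are square), "cx", "cy" (the principal point, pixels), "world_from_camera" (4x4, takes a point from camera to world coordinates). Camera axes: x right, y down, z forward; pixel columns grow to the right and rows downward; lengths in mm; the calibration is good to about 2 mm. A picture is of the moment at which its call begins. There is no depth.
- env.finish_job(): hands the job in, once; it reports no verdict.
The state is a dict: "time": time; "q": joint angles; "joint_vel": joint speeds; "joint_torque": joint torques, N m; "eef_pos": TCP position; "tcp_rot": TCP orientation; "contact_force": force on the tool from outside, world axes, zero at the start; "moment": the same for the moment, N m; "width": opening from 0.0 (shut) to 1.0 (fully open).
Only numpy, scipy, OpenCV 4.12 (cv2) and the standard library are available. Lean on these libraries where they do the work, as an engineer would, in place of code of your own. Each camera call takes 0.05 s, during which the arm holds its last target.

## Working session

There is one attempt and no reset: what is moved stays moved. The work goes in short steps, Python scripts to look and compute and a shell command to move; the robot and the scene stay as the last step left them, time stands still between calls to the robot, and variables do not carry over. Pictures are saved under pics/ and viewed, and the job is handed in when it is done.

```bash
ls; mkdir -p pics; python3 - <<'E'
from rig import env
import cv2,numpy as np
for n in("side","top"):
    d=env.get_image(n); cv2.imwrite(f"pics/{n}0.png",cv2.cvtColor(d["frame"],cv2.COLOR_RGB2BGR))
    print(n,d["vertical_fov"],d["cx"],d["cy"],np.round(d["world_from_camera"],4).tolist())
print(env.sense(),env.nose_length)
E
```

```text
pics
side 46.950938517632494 257.9977060315909 187.70536388329862 [[-0.9869, 0.0926, -0.1323, 765.1447], [0.1615, 0.5689, -0.8064, 947.899], [0.0006, -0.8172, -0.5764, 753.1891], [0.0, 0.0, 0.0, 1.0]]
top 54.053250407840984 259.26515941936657 191.42858054145395 [[-0.1935, -0.9605, 0.1998, 402.7826], [-0.9811, 0.1905, -0.0339, 62.5951], [-0.0056, -0.2026, -0.9792, 1080.2205], [0.0, 0.0, 0.0, 1.0]]
{'time': 0.1, 'q': array([-1.34799444e+00,  1.50940969e-01,  1.43794934e+00, -7.68859033e-06,
        1.55379708e+00, -1.34028965e-01]), 'joint_vel': array([-0.00019458, -0.00015637, -0.00041599,  0.00105695,  0.0011691 ,
        0.00082455]), 'joint_torque': array([ 5.54062965e-03, -7.14386916e+01, -5.71791458e+01, -1.11485267e-04,
        7.14586364e-03, -9.62738454e-06]), 'eef_pos': array([ 200.77236241, -538.60569191,  255.7417569 ]), 'tcp_rot': array([-5.46660196e-04,  9.84125984e-01,  1.77470415e-01, -2.81277511e-05]), 'contact_force': array([ 0.07237967, -0.06894463,  0.25598493]), 'moment': array([ 0.00259231,  0.02580456, -0.01613904]), 'width': 0.9986837689703658} 25.0
```

View pics/side0.png

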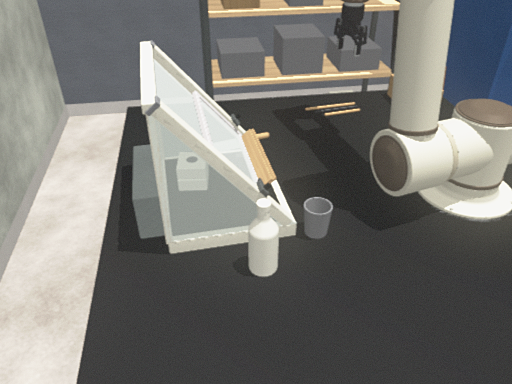

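View pics/top0.png

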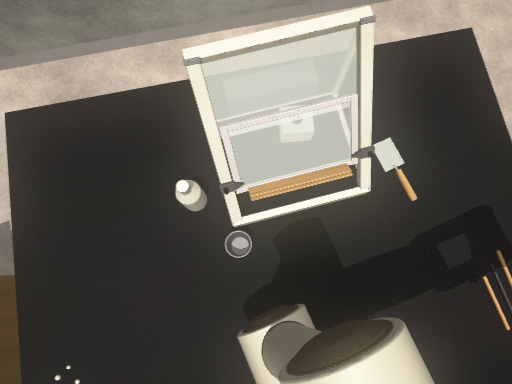

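The side view shows the lip from about (247,133) to (268,180), with the pointers near (236,120) and (265,187). The top view shows the lip from (250,193) to (352,172) and the pointers at about (232,187) and (363,153). I'll zoom in.

```bash
python3 - <<'E'
import cv2
a=cv2.imread("pics/side0.png")[100:250,140:310]; cv2.imwrite("pics/side0z.png",cv2.resize(a,None,fx=4,fy=4,interpolation=cv2.INTER_CUBIC))
a=cv2.imread("pics/top0.png")[90:240,180:390]; cv2.imwrite("pics/top0z.png",cv2.resize(a,None,fx=3.8,fy=3.8,interpolation=cv2.INTER_CUBIC))
E
```

```text
(no output)
```

View pics/side0z.png

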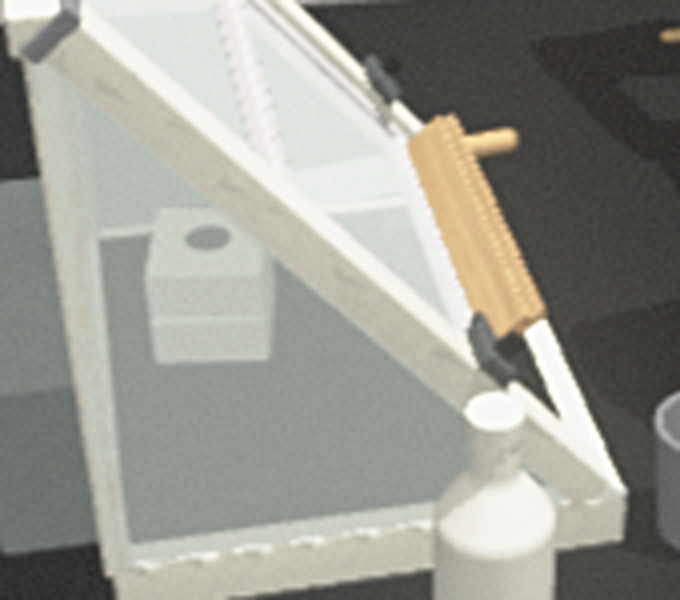

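View pics/top0z.png

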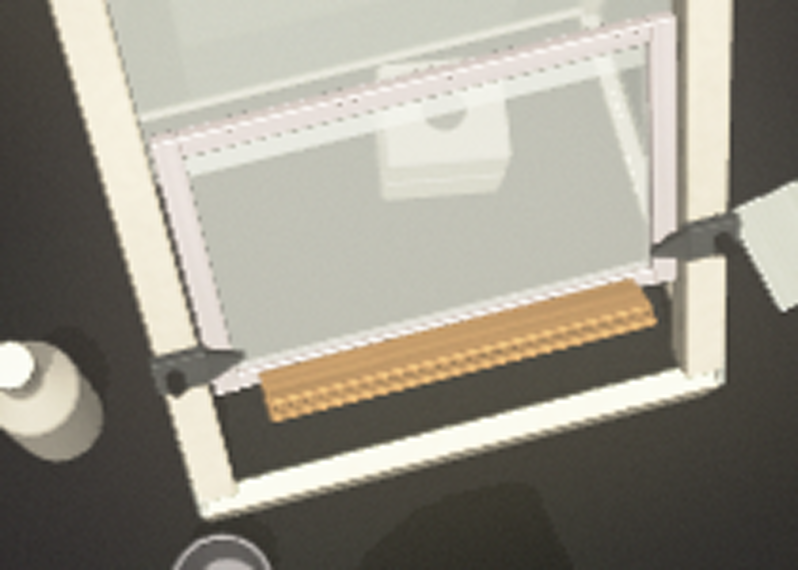

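```bash
cat > h.py <<'E'
import numpy as np,cv2,json
from scipy.optimize import least_squares
from scipy.spatial.transform import Rotation as R
C={"side":(46.950938517632494,257.9977,187.70536),"top":(54.05325,259.26516,191.42858)}
W={"side":[[-0.9869,0.0926,-0.1323,765.1447],[0.1615,0.5689,-0.8064,947.899],[0.0006,-0.8172,-0.5764,753.1891]],
"top":[[-0.1935,-0.9605,0.1998,402.7826],[-0.9811,0.1905,-0.0339,62.5951],[-0.0056,-0.2026,-0.9792,1080.2205]]}
def proj(n,P):
    P=np.atleast_2d(P); fov,cx,cy=C[n]; w=np.array(W[n]); f=192/np.tan(np.radians(fov/2))
    c=(P-w[:,3])@w[:,:3]
    return np.c_[cx+f*c[:,0]/c[:,2],cy+f*c[:,1]/c[:,2]]
s,c=np.sin(np.radians(40)),np.cos(np.radians(40))
UP=np.array([s,0,c]);OUT=np.array([-c,0,s])
def cab(p,P):  # p=(x,y,yaw)
    P=np.atleast_2d(P); return P@R.from_euler('z',p[2]).as_matrix().T+[p[0],p[1],0]
def pl(u,y,o): # in cabinet frame: u up plane from base top, y, out
    return np.array([-130,0,40])+u*UP+o*OUT+np.array([0,y,0])
E
python3 - <<'E'
from h import *
zs=lambda x,y:(140+x/4,100+y/4); zt=lambda x,y:(180+x/3.8,90+y/3.8)
obs=[('side',zs(622,538),lambda p:[-130,200,0]),('side',zs(118,600),lambda p:[190,200,0]),
('top',zt(205,518),lambda p:[-130,200,0]),('top',zt(722,385),lambda p:[-130,-200,0]),
('top',zt(244,355),lambda p:pl(p[4],141,21)),('top',zt(653,250),lambda p:pl(p[4],-141,21)),
('side',zs(475,318),lambda p:pl(p[4],141,21)),('side',zs(388,122),lambda p:pl(p[4],-141,21)),
('top',zt(270,422),lambda p:pl(p[3]-6,135,50)),('top',zt(657,320),lambda p:pl(p[3]-6,-135,50)),
('side',zs(545,316),lambda p:pl(p[3]-6,135,50)),('side',zs(455,118),lambda p:pl(p[3]+6,-135,50)),
]
def f(p): return np.concatenate([(proj(n,cab(p,q(p)))[0]-o) for n,o,q in obs])
r=least_squares(f,[620,60,0.2,80,120],loss='soft_l1',x_scale=[1,1,.01,1,1])
print(r.x); print(np.round(f(r.x).reshape(-1,2),1))
json.dump(list(r.x),open("fit.json","w"))
p=r.x
for n in("side","top"):
    im=cv2.imread(f"pics/{n}0.png"); x0,y0,w,h,k=(140,100,170,150,4) if n=="side" else (180,90,210,150,3.8)
    z=cv2.resize(im[y0:y0+h,x0:x0+w],None,fx=k,fy=k,interpolation=cv2.INTER_CUBIC)
    def line(Q,col):
        q=((proj(n,cab(p,Q))-[x0,y0]+.0)*k).round().astype(int); cv2.polylines(z,[q.reshape(-1,1,2)],False,col,1)
    line([[-130,-200,0],[-130,200,0],[190,200,0]],(0,0,255));line([[-130,-200,40],[-130,200,40],[190,200,40]],(0,255,0))
    for d in(6,-6): line([pl(p[3]+d,135,0),pl(p[3]+d,135,50),pl(p[3]+d,-135,50),pl(p[3]+d,-135,0),pl(p[3]+d,135,0)],(255,0,0) if d>0 else (255,0,255))
    line([pl(p[4],141,21),pl(p[4],-141,21)],(0,0,255))
    line([pl(0,200,0),pl(400,200,0)],(0,255,255));line([pl(0,-200,0),pl(400,-200,0)],(0,255,255))
    cv2.imwrite(f"pics/{n}0fit.png",z)
E
```

```text
[ 6.81786601e+02 -7.28444137e+01  6.50120165e-02  1.07012666e+02
  1.40045786e+02]
[[-2.9  1. ]
 [-3.3  5.2]
 [-0.7 -0.6]
 [-4.3 -0.7]
 [-0.   0.5]
 [-0.2  0.2]
 [ 0.7 -5.1]
 [ 0.5 -7.8]
 [ 0.3  1. ]
 [ 1.1  0.9]
 [ 1.2 -4.5]
 [-2.6 -6.6]]
```

View pics/side0fit.png

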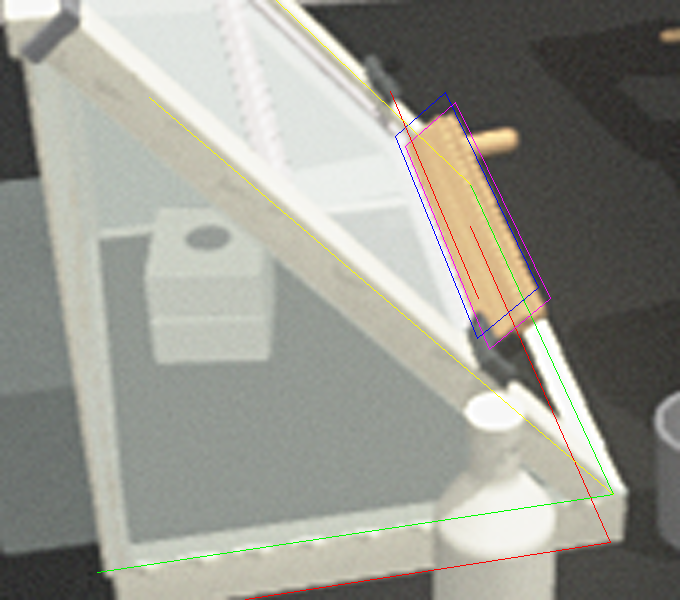

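View pics/top0fit.png

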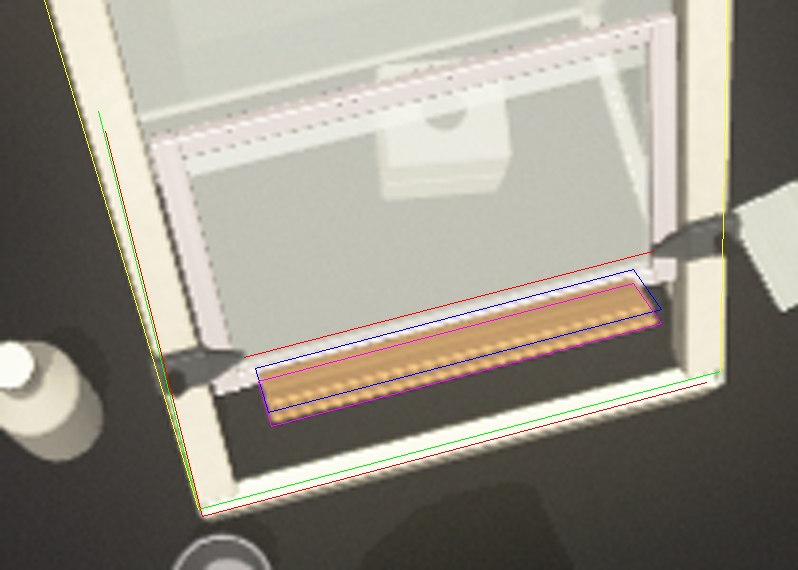

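```bash
cat > fit.py <<'E'
from h import *
zs=lambda x,y:(140+x/4,100+y/4); zt=lambda x,y:(180+x/3.8,90+y/3.8)
obs=[('side',zs(622,538),lambda p:[-130,200,0]),('side',zs(622,490),lambda p:[-130,200,40]),('side',zs(112,572),lambda p:[190,200,40]),
('top',zt(205,515),lambda p:[-130,200,40]),('top',zt(722,383),lambda p:[-130,-200,40]),
('top',zt(244,355),lambda p:pl(p[4],141,21)),('top',zt(653,250),lambda p:pl(p[4],-141,21)),
('side',zs(475,318),lambda p:pl(p[4],141,21)),('side',zs(388,122),lambda p:pl(p[4],-141,21)),
('top',zt(270,422),lambda p:pl(p[3]-6,135,50)),('top',zt(657,320),lambda p:pl(p[3]-6,-135,50)),
('side',zs(545,316),lambda p:pl(p[3]-6,135,50)),('side',zs(455,118),lambda p:pl(p[3]+6,-135,50)),
]
def f(p): return np.concatenate([(proj(n,cab(p,q(p)))[0]-o) for n,o,q in obs])
r=least_squares(f,[620,60,0.2,80,120],loss='soft_l1',x_scale=[1,1,.01,1,1])
print(r.x); print(np.round(f(r.x).reshape(-1,2),1))
json.dump(list(r.x),open("fit.json","w"))
p=r.x
for n in("side","top"):
    im=cv2.imread(f"pics/{n}0.png"); x0,y0,w,h,k=(140,100,170,150,4) if n=="side" else (180,90,210,150,3.8)
    z=cv2.resize(im[y0:y0+h,x0:x0+w],None,fx=k,fy=k,interpolation=cv2.INTER_CUBIC)
    def line(Q,col):
        q=((proj(n,cab(p,Q))-[x0,y0]+.0)*k).round().astype(int); cv2.polylines(z,[q.reshape(-1,1,2)],False,col,1)
    line([[-130,-200,0],[-130,200,0],[190,200,0]],(0,0,255));line([[-130,-200,40],[-130,200,40],[190,200,40]],(0,255,0))
    for d in(6,-6): line([pl(p[3]+d,135,0),pl(p[3]+d,135,50),pl(p[3]+d,-135,50),pl(p[3]+d,-135,0),pl(p[3]+d,135,0)],(255,0,0) if d>0 else (255,0,255))
    line([pl(p[4],141,21),pl(p[4],-141,21)],(0,0,255))
    line([pl(0,200,0),pl(470,200,0)],(0,255,255));line([pl(0,-200,0),pl(470,-200,0)],(0,255,255))
    cv2.imwrite(f"pics/{n}0fit2.png",z)
E
python3 fit.py
```

```text
[ 6.78662624e+02 -7.19500112e+01  6.94440655e-02  1.10911654e+02
  1.43909642e+02]
[[-1.4  0.9]
 [-0.6  0.9]
 [-2.1  0.2]
 [-1.6 -0.1]
 [-0.4 -2.3]
 [-0.3  0.8]
 [-0.2 -0.1]
 [ 1.2 -6. ]
 [ 0.6 -8.5]
 [ 0.2  1.3]
 [ 1.2  0.7]
 [ 1.8 -5.4]
 [-2.6 -7.4]]
```

```bash
sed -i 's/,21)/,21+p[5])/g; s/,50)/,50+p[5])/g; s/,0),pl(p\[3\]+d,135/,p[5]),pl(p[3]+d,135/g; s/\[620,60,0.2,80,120\]/[620,60,0.2,80,120,0]/; s/\[1,1,.01,1,1\]/[1,1,.01,1,1,1]/' fit.py; sed -i 's/p\[2\]).as/p[2]).as/' h.py; python3 fit.py
```

```text
[ 6.74274540e+02 -7.44966184e+01  6.51030947e-02  1.02509014e+02
  1.34685222e+02 -1.84412394e+01]
[[-0.2  0.3]
 [ 0.6  0.3]
 [-0.6 -0.9]
 [-0.7  1.1]
 [ 0.8 -0.7]
 [ 0.4  0.6]
 [-1.6  0.8]
 [-0.7  0.2]
 [-0.4 -3. ]
 [ 0.6  0.6]
 [-0.3  0.9]
 [-0.5  0.6]
 [-3.8 -2. ]]
```

```bash
python3 - <<'E'
from h import *
# independent triangulation, no model
zs=lambda x,y:(140+x/4,100+y/4); zt=lambda x,y:(180+x/3.8,90+y/3.8)
pts={'ptrL':(zs(475,318),zt(244,355)),'ptrR':(zs(388,122),zt(653,250)),'lipLlow':(zs(545,316),zt(270,422)),'baseL40':(zs(622,490),zt(205,515))}
for k,(a,b) in pts.items():
    r=least_squares(lambda P:np.r_[proj('side',P)[0]-a,proj('top',P)[0]-b],[600,0,100]); print(k,r.x.round(1),r.fun.round(1))
E
```

```text
ptrL [619.7  64.4 146.6] [-0.6 -0.1 -0.1  0.6]
ptrR [ 639.8 -225.5  132.6] [-1.1 -0.4 -0.1  1.1]
lipLlow [573.7  55.7 137.2] [-0.4 -0.1 -0.1  0.4]
baseL40 [533.3 114.5  39.6] [-0.3 -0.1 -0.   0.3]
```

View pics/side0fit2.png

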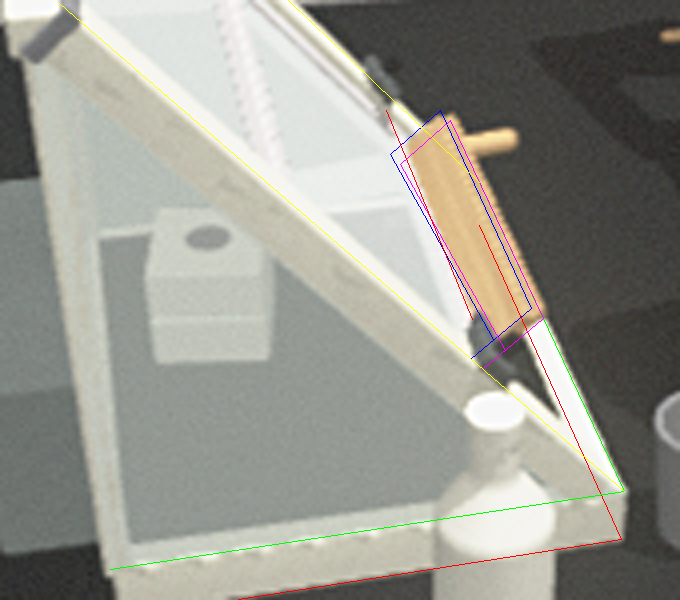

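View pics/top0fit2.png

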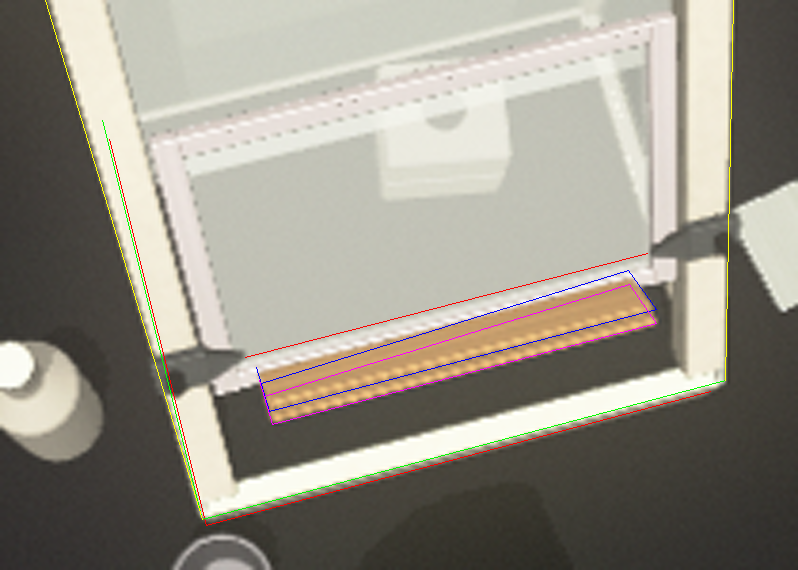

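```bash
python3 - <<'E'
import cv2
a=cv2.imread("pics/side0.png")[108:203,225:290]; cv2.imwrite("pics/side0y.png",cv2.resize(a,None,fx=6,fy=6,interpolation=cv2.INTER_CUBIC))
a=cv2.imread("pics/top0.png")[140:205,215:375]; cv2.imwrite("pics/top0y.png",cv2.resize(a,None,fx=5,fy=5,interpolation=cv2.INTER_CUBIC))
E
```

```text
(no output)
```

View pics/side0y.png

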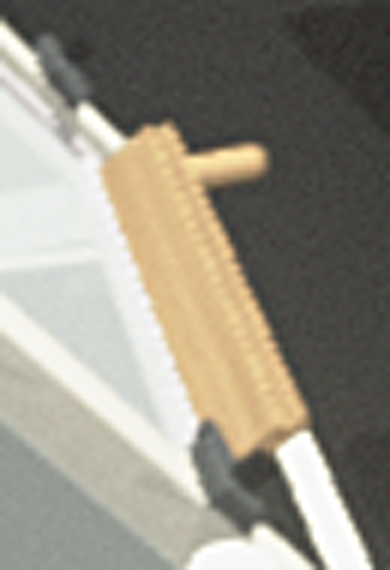

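View pics/top0y.png

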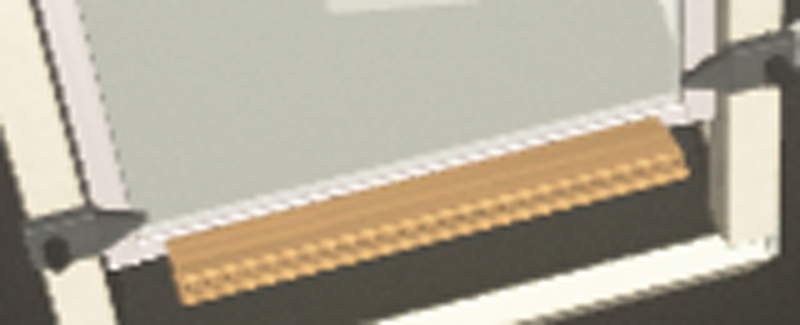

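```bash
cat > fit3.py <<'E'
from h import *
zs=lambda x,y:(140+(x+.5)/4-.5,100+(y+.5)/4-.5); zt=lambda x,y:(180+(x+.5)/3.8-.5,90+(y+.5)/3.8-.5)
ys=lambda x,y:(225+(x+.5)/6-.5,108+(y+.5)/6-.5); yt=lambda x,y:(215+(x+.5)/5-.5,140+(y+.5)/5-.5)
L=lambda d,y,o:(lambda p:pl(p[3]+d,y,o+p[5]))
obs=[('side',zs(622,538),lambda p:[-130,200,0]),('side',zs(622,490),lambda p:[-130,200,40]),('side',zs(112,572),lambda p:[190,200,40]),
('top',zt(205,517),lambda p:[-130,200,40]),('top',zt(722,383),lambda p:[-130,-200,40]),
('top',yt(147,214),lambda p:pl(p[4],141,21+p[5])),('top',yt(683,79),lambda p:pl(p[4],-141,21+p[5])),
('side',ys(205,425),lambda p:pl(p[4],141,21+p[5])),
('top',yt(184,305),L(-6,135,50)),('top',yt(690,176),L(-6,-135,50)),
('side',ys(308,424),L(-6,135,50)),('side',ys(180,129),L(-6,-135,50)),('side',ys(155,125),L(6,-135,50)),
('side',ys(105,165),L(6,-135,0)),('top',yt(168,242),L(6,135,0)),('top',yt(655,118),L(6,-135,0)),
]
def f(p): return np.concatenate([(proj(n,cab(p,q(p)))[0]-o) for n,o,q in obs])
r=least_squares(f,[620,-60,0.06,80,120,0],loss='soft_l1',x_scale=[1,1,.01,1,1,1])
print(r.x.round(3)); print(np.round(f(r.x).reshape(-1,2),1))
json.dump(list(r.x),open("fit.json","w"))
p=r.x
print('lip_edge',cab(p,pl(p[3],0,50+p[5])).round(1),'ptr',cab(p,pl(p[4],0,21+p[5])).round(1), 'cup?')
E
python3 fit3.py
```

```text
[ 6.74688e+02 -7.45510e+01  6.20000e-02  1.02611e+02  1.39605e+02
 -1.45370e+01]
[[-0.2  0.8]
 [ 0.6  0.8]
 [-0.7 -0.6]
 [-0.6  0.6]
 [ 1.1 -0.2]
 [ 0.4  0.7]
 [-0.4  0.4]
 [-1.1 -0.8]
 [ 0.3  1.7]
 [ 0.5  1.2]
 [ 0.7  0.4]
 [-1.1  0.1]
 [ 0.5 -1.8]
 [-3.6  2.5]
 [-0.6 -0.9]
 [ 0.2 -1.4]]
lip_edge [[583.7 -80.2 141.4]] ptr [[629.6 -77.3 151.1]] cup?
```

```bash
python3 -m pendant '[0,0,0.147,0,0,-0.4,255, 0,0,0.147,0,0,-0.4,255, 0,0,0,2.2,-3.6,-0.3,255, 0,0,0,2.2,-3.6,-0.3,255, 0,0,0,2.2,-3.6,-0.3,255, 0,0,0,2.2,-3.6,-0.3,255, 0,0,0,2.2,-3.6,-0.3,255, 0,0,0,2.2,-3.6,-0.3,255, 0,0,0,2.2,-3.6,-0.3,255, 0,0,0,2.2,-3.6,-0.3,255, 0,0,0,2.2,-3.6,-0.3,255, 0,0,0,2.2,-3.6,-0.3,255, 0,0,0,2.2,-3.6,-0.3,255, 0,0,0,2.2,-3.6,-0.3,255, 0,0,0,0,0,0,255, 0,0,0,0,0,0,255]'
python3 - <<'E'
from rig import env
s=env.sense();print(s['eef_pos'],s['tcp_rot'],s['q'],s['width'])
E
```

```text
time: 2.1
eef_pos: [437.0, -91.2, 300.0]
tcp_rot: [-0.0, 0.999, 0.032, -0.0]
contact_force: [0.3, -0.4, -0.1]
width: 0.003
[436.97231303 -91.23339446 300.03151688] [-5.20092500e-05  9.99499274e-01  3.16401091e-02 -3.18763487e-04] [-3.78626272e-01 -1.32713907e-01  1.63565067e+00 -1.59270121e-04
  1.63928200e+00  1.12886842e+00] 0.0031315889298017454
```

```bash
python3 -m pendant '[0,0.146,0,0,0,0,255, 0,0.146,0,0,0,0,255, 0,0.146,0,0,0,0,255, 0,0.146,0,0,0,0,255, 0,0.146,0,0,0,0,255, 0,0.143,0,0,0,0,255, 0,0,0,0,0,0,255, 0,0,0,0,0,0,255]'
cat > st.py <<'E'
from rig import env
from h import *
p=json.load(open("fit.json"))
s=env.sense(); q=s['tcp_rot']; M=R.from_quat([q[1],q[2],q[3],q[0]]).as_matrix()
print(s['time'],s['eef_pos'].round(1),s['q'].round(2),s['contact_force'].round(1),'\n',M.round(3))
Z=R.from_euler('z',p[2]).as_matrix(); P=Z.T@(s['eef_pos']-[p[0],p[1],0])-[-130,0,40]
print('TCP u,y,o',P@UP,P[1],P@OUT,' lip u',p[3],'o',50+p[5],'ptr',p[4])
# axes of plane in tool
print('tool coords of UP,Y,OUT',(M.T@Z@np.c_[UP,[0,1,0],OUT]).round(3).tolist())
E
python3 st.py
```

```text
time: 3.1
eef_pos: [437.1, -91.9, 300.9]
tcp_rot: [-0.013, 0.906, 0.028, 0.421]
contact_force: [1.1, 0.5, -0.4]
width: 0.0
3.1 [437.1 -91.9 300.9] [-0.8  -0.62  2.16  0.72  1.07  0.53] [ 1.1  0.5 -0.4] 
 [[ 0.643  0.061  0.763]
 [ 0.04  -0.998  0.046]
 [ 0.765  0.001 -0.645]]
TCP u,y,o 130.25499620993435 -2.5993452834118345 250.58509854618637  lip u 102.61094234690552 o 35.46295916391601 ptr 139.60535212502268
tool coords of UP,Y,OUT [[1.0, 0.0, -0.002], [0.0, -1.0, 0.001], [-0.002, -0.001, -1.0]]
```

```bash
python3 -m pendant '[0,0,0,-1.0,0,2.0,255, 0,0,0,-1.0,0,2.5,255, 0,0,0,-1.0,-0.1,2.5,255, 0,0,0,-1.0,-0.1,2.5,255, 0,0,0,-1.1,-0.1,2.5,255, 0,0,0,-1.1,0,2.0,255, 0,0,0,0,0,1.0,255, 0,0,0,0,0,0,255, 0,0,0,0,0,0,255]'
python3 st.py
python3 - <<'E'
from rig import env
import cv2
a=env.get_image("side")["frame"][...,::-1][90:240,200:380]; cv2.imwrite("pics/s1.png",cv2.resize(a,None,fx=4,fy=4,interpolation=cv2.INTER_CUBIC))
a=env.get_image("top")["frame"][...,::-1][110:290,180:390]; cv2.imwrite("pics/t1.png",cv2.resize(a,None,fx=3,fy=3,interpolation=cv2.INTER_CUBIC))
E
```

```text
time: 4.22
eef_pos: [512.3, -83.4, 157.4]
tcp_rot: [-0.013, 0.906, 0.029, 0.423]
contact_force: [1.4, -0.3, -0.5]
width: -0.001
4.225 [512.3 -83.4 157.4] [-0.59 -0.29  2.28  0.95  0.61  0.26] [ 1.4 -0.3 -0.5] 
 [[ 0.641  0.063  0.765]
 [ 0.041 -0.998  0.048]
 [ 0.767  0.001 -0.642]]
TCP u,y,o 68.96371811755544 1.2443274782913807 100.46012322712546  lip u 102.61094234690552 o 35.46295916391601 ptr 139.60535212502268
tool coords of UP,Y,OUT [[1.0, 0.001, 0.001], [0.001, -1.0, -0.001], [0.001, 0.001, -1.0]]
```

View pics/s1.png

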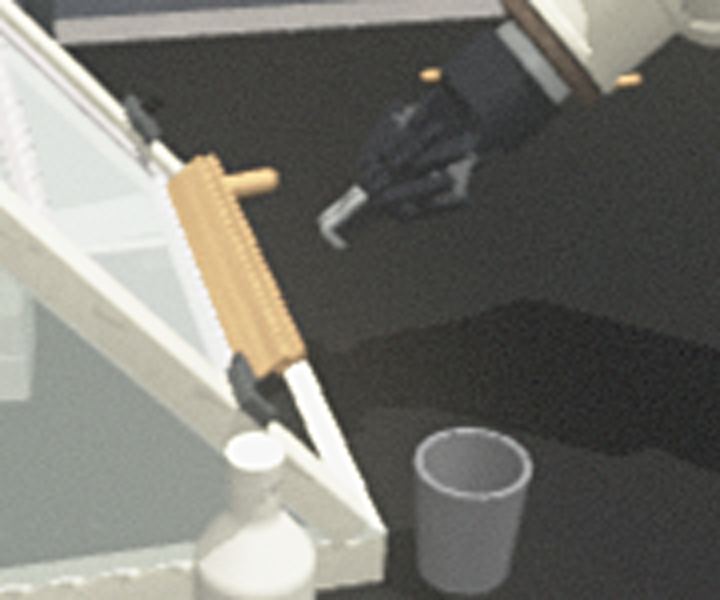

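View pics/t1.png

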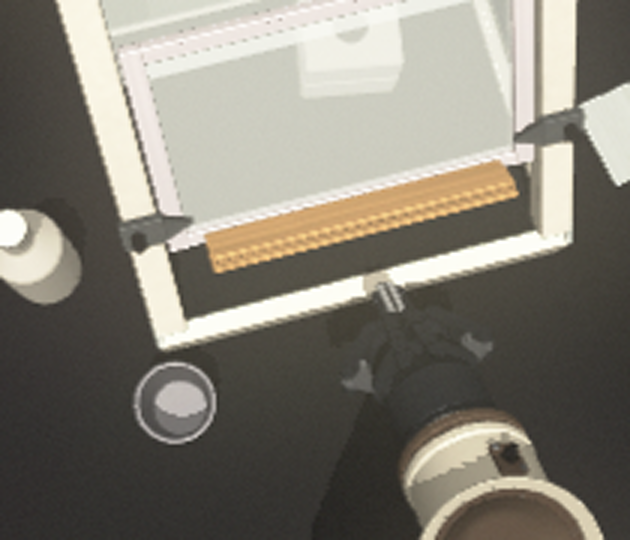

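```bash
python3 -m pendant '[0,0,0,0,0,1.2,255, 0,0,0,0,0.1,1.2,255, 0,0,0,0,0,1.2,255, 0,0,0,0,0,1.2,255, 0,0,0,0,0,1.0,255, 0,0,0,0,0,0.8,255, 0,0,0,0,0,0,255, 0,0,0,0,0,0,255]'
python3 st.py
python3 - <<'E'
from rig import env
import cv2
a=env.get_image("side")["frame"][...,::-1][90:240,200:380]; cv2.imwrite("pics/s2.png",cv2.resize(a,None,fx=4,fy=4,interpolation=cv2.INTER_CUBIC))
a=env.get_image("top")["frame"][...,::-1][110:290,180:390]; cv2.imwrite("pics/t2.png",cv2.resize(a,None,fx=3,fy=3,interpolation=cv2.INTER_CUBIC))
E
```

```text
time: 5.32
eef_pos: [562.4, -81.1, 114.1]
tcp_rot: [-0.013, 0.906, 0.028, 0.423]
contact_force: [0.4, 0.2, 0.4]
width: -0.003
5.325 [562.4 -81.1 114.1] [-0.5  -0.08  2.23  1.14  0.47  0.08] [0.4 0.2 0.4] 
 [[ 0.641  0.063  0.765]
 [ 0.04  -0.998  0.048]
 [ 0.766 -0.    -0.642]]
TCP u,y,o 68.03649069026667 0.37171331456571344 34.21577842915553  lip u 102.61094234690552 o 35.46295916391601 ptr 139.60535212502268
tool coords of UP,Y,OUT [[1.0, 0.001, 0.0], [0.001, -1.0, -0.001], [0.0, 0.001, -1.0]]
```

View pics/s2.png

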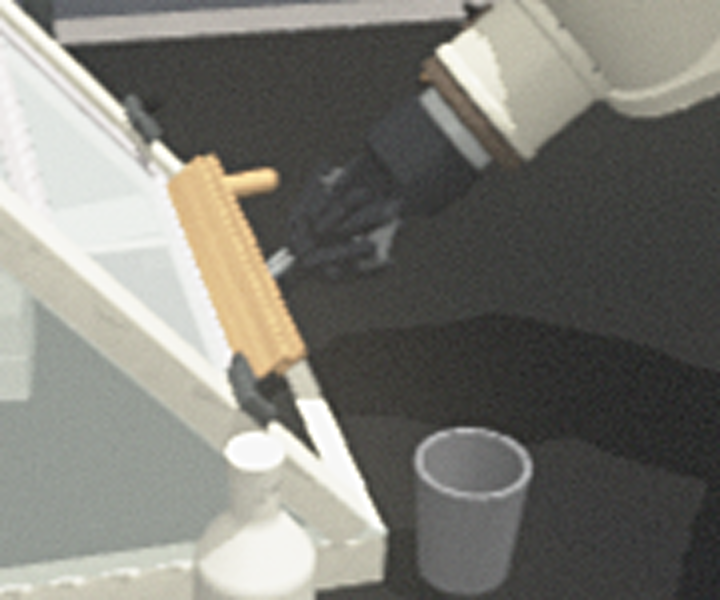

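View pics/t2.png

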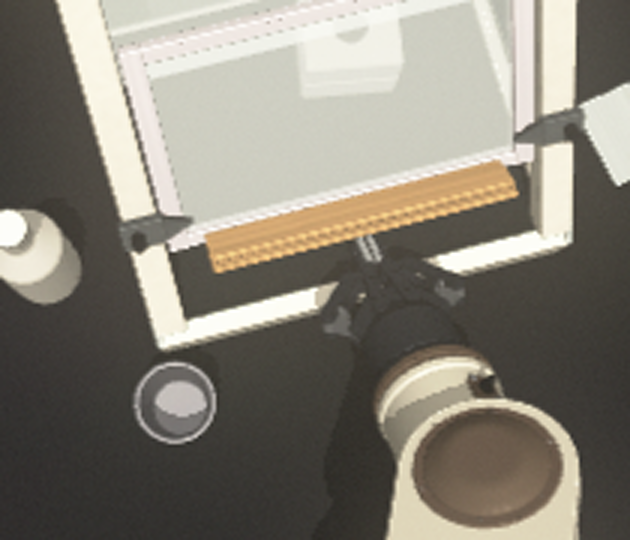

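The fingertips are now under the lip's middle, out of sight in both views, with no contact force. Next I push up until they touch.

```bash
python3 -m pendant '[0,0,0,0.5,0,0,255, 0,0,0,0.4,0,0,255, 0,0,0,0.2,0,0,255, 0,0,0,0.2,0,0,255, 0,0,0,0,0,0,255]'; python3 st.py | grep -v '\[\|0\.'; python3 -m pendant '[0,0,0,0.2,0,0,255, 0,0,0,0.2,0,0,255, 0,0,0,0.2,0,0,255, 0,0,0,0,0,0,255]';python3 st.py
```

```text
time: 6.05
eef_pos: [570.9, -80.6, 124.1]
tcp_rot: [-0.013, 0.906, 0.028, 0.423]
contact_force: [0.4, -0.0, -0.2]
width: -0.006
time: 6.55
eef_pos: [574.7, -80.4, 128.7]
tcp_rot: [-0.013, 0.906, 0.029, 0.423]
contact_force: [-1.2, -0.5, -0.7]
width: 0.004
6.55 [574.7 -80.4 128.7] [-0.48 -0.09  2.19  1.07  0.47  0.18] [-1.2 -0.5 -0.7] 
 [[ 0.641  0.063  0.765]
 [ 0.04  -0.998  0.048]
 [ 0.766  0.    -0.642]]
TCP u,y,o 87.15250609401075 0.36938040364691876 34.10893027925549  lip u 102.61094234690552 o 35.46295916391601 ptr 139.60535212502268
tool coords of UP,Y,OUT [[1.0, 0.001, 0.0], [0.001, -1.0, -0.001], [0.0, 0.001, -1.0]]
```

```bash
python3 -m pendant '[0,0,0,0.2,0,0,255, 0,0,0,0.2,0,0,255]'; python3 -m pendant '[0,0,0,0.2,0,0,255, 0,0,0,0.2,0,0,255]';python3 -m pendant '[0,0,0,0.2,0,0,255, 0,0,0,0.2,0,0,255]';python3 st.py|grep TCP
python3 - <<'E'
from rig import env
import cv2
a=env.get_image("side")["frame"][...,::-1][108:203,225:290]; cv2.imwrite("pics/s3.png",cv2.resize(a,None,fx=6,fy=6,interpolation=cv2.INTER_CUBIC))
a=env.get_image("top")["frame"][...,::-1][140:205,215:375]; cv2.imwrite("pics/t3.png",cv2.resize(a,None,fx=5,fy=5,interpolation=cv2.INTER_CUBIC))
E
```

```text
time: 6.8
eef_pos: [576.9, -80.2, 131.1]
tcp_rot: [-0.013, 0.906, 0.028, 0.422]
contact_force: [-6.5, -1.9, -2.2]
width: -0.001
time: 7.05
eef_pos: [579.4, -80.0, 134.2]
tcp_rot: [-0.013, 0.906, 0.028, 0.422]
contact_force: [-6.1, -0.6, -1.3]
width: 0.0
time: 7.3
eef_pos: [582.0, -79.9, 137.2]
tcp_rot: [-0.013, 0.906, 0.028, 0.422]
contact_force: [-5.6, -1.2, -1.8]
width: -0.001
TCP u,y,o 98.34216263802728 0.4282862826610804 34.04123747199434  lip u 102.61094234690552 o 35.46295916391601 ptr 139.60535212502268
```

View pics/s3.png

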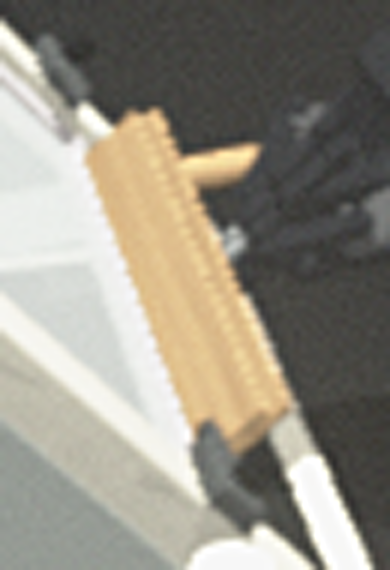

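View pics/t3.png

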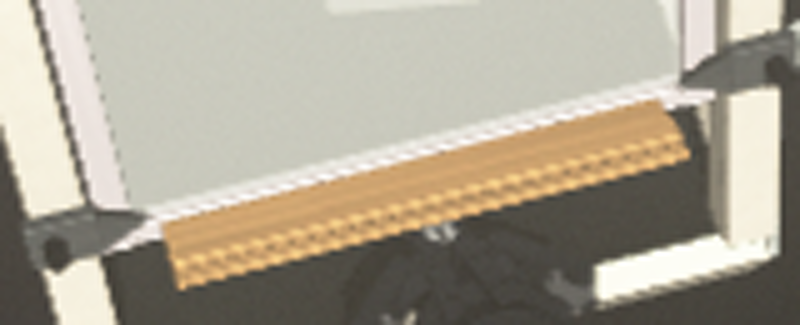

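```bash
sed -e "s/(-135,0)/X/; s/L(6,-135,0)/L2(-135)/g; s/L(6,135,0)/L2(135)/g; s/^obs=/L2=lambda y:(lambda p:pl(p[3]+6,y,p[5]+p[6]))\nobs=/; s/,120,0\]/,120,0,5,92]/; s/,1,1,1\],*/,1,1,1,1,1]/" fit3.py > fit4.py
python3 - <<'E'
s=open('fit4.py').read()
s=s.replace("\n]\ndef f","""
# second image: lip at p[7]
('top',yt(178,290),lambda p:pl(p[7]-6,135,50+p[5])),('top',yt(690,158),lambda p:pl(p[7]-6,-135,50+p[5])),
('top',yt(162,226),lambda p:pl(p[7]+6,135,p[6]+p[5])),('top',yt(657,100),lambda p:pl(p[7]+6,-135,p[6]+p[5])),
('side',ys(292,408),lambda p:pl(p[7]-6,135,50+p[5])),('side',ys(162,112),lambda p:pl(p[7]-6,-135,50+p[5])),
('side',ys(88,152),lambda p:pl(p[7]+6,-135,p[6]+p[5])),('side',ys(130,112),lambda p:pl(p[7]+6,-135,50+p[5])),
]
def f""")
open('fit4.py','w').write(s)
E
python3 fit4.py
```

```text
[ 6.74663e+02 -7.40280e+01  6.10000e-02  1.04462e+02  1.39249e+02
 -1.58430e+01  1.08940e+01  1.16392e+02]
[[-0.2  1. ]
 [ 0.6  1. ]
 [-0.8 -0.5]
 [-0.8  0.6]
 [ 0.9 -0.1]
 [ 0.1  0.5]
 [-0.8  0.4]
 [-1.4 -0.2]
 [-0.1  0.8]
 [ 0.1  0.4]
 [-0.1  0.4]
 [-1.8  0.1]
 [-0.2 -1.8]
 [-1.6  0.2]
 [-0.4  0.7]
 [ 1.4  0.1]
 [ 0.2  0.3]
 [ 0.   0.3]
 [-0.   0.4]
 [ 0.9  0. ]
 [-0.3  0.4]
 [-1.3  0.4]
 [-1.4 -0.1]
 [ 1.4 -2.1]]
lip_edge [[585.8 -79.5 142. ]] ptr [[630.3 -76.7 150. ]] cup?
```

```bash
python3 -m pendant '[0,0,0,0.2,0,0,255, 0,0,0,0.2,0,0,255, 0,0,0,0.2,0,0,255, 0,0,0,0.2,0,0,255]';python3 -m pendant '[0,0,0,0.2,0,0,255, 0,0,0,0.2,0,0,255, 0,0,0,0.2,0,0,255, 0,0,0,0.1,0,0,255, 0,0,0,0.1,0,0,255, 0,0,0,0,0,0,255]'; python3 st.py|grep TCP
python3 - <<'E'
from rig import env
import cv2
a=env.get_image("side")["frame"][...,::-1][98:193,215:280]; cv2.imwrite("pics/s4.png",cv2.resize(a,None,fx=6,fy=6,interpolation=cv2.INTER_CUBIC))
a=env.get_image("top")["frame"][...,::-1][140:205,215:375]; cv2.imwrite("pics/t4.png",cv2.resize(a,None,fx=5,fy=5,interpolation=cv2.INTER_CUBIC))
E
```

```text
time: 7.9
eef_pos: [587.2, -79.6, 143.4]
tcp_rot: [-0.013, 0.906, 0.028, 0.422]
contact_force: [-5.5, -1.9, -2.1]
width: 0.0
time: 8.65
eef_pos: [592.4, -79.3, 149.7]
tcp_rot: [-0.013, 0.906, 0.028, 0.422]
contact_force: [-5.0, -1.3, -3.1]
width: -0.002
TCP u,y,o 114.59560545798958 -0.22151201220157224 34.048832792270325  lip u 104.46181744445673 o 34.157050466632015 ptr 139.2494991743331
```

View pics/s4.png

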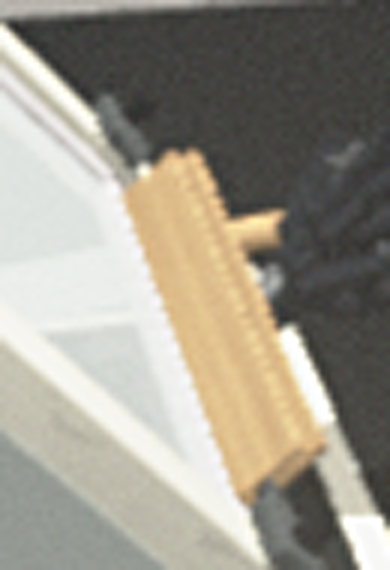

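View pics/t4.png

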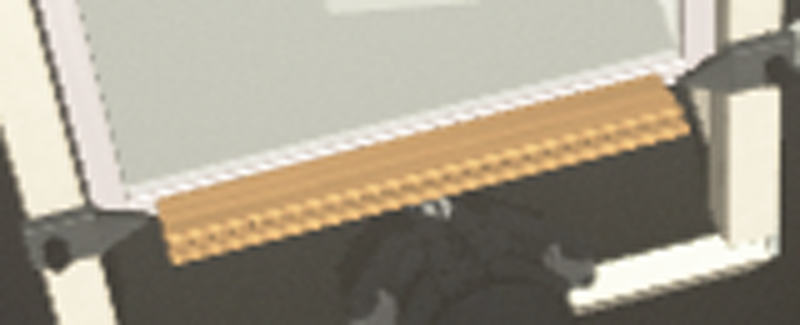

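```bash
python3 - <<'E'
s=open('fit4.py').read()
s=s.replace("0,5,92]","0,5,115,132]").replace("1,1,1,1,1]","1,1,1,1,1,1]")
s=s.replace("\n]\ndef f","""
('top',yt(173,265),lambda p:pl(p[8]-6,135,50+p[5])),('top',yt(690,132),lambda p:pl(p[8]-6,-135,50+p[5])),
('top',yt(157,203),lambda p:pl(p[8]+6,135,p[6]+p[5])),('top',yt(659,73),lambda p:pl(p[8]+6,-135,p[6]+p[5])),
('side',ys(325-60,447-60),lambda p:pl(p[8]-6,135,50+p[5])),('side',ys(205-60,152-60),lambda p:pl(p[8]-6,-135,50+p[5])),
('side',ys(128-60,190-60),lambda p:pl(p[8]+6,-135,p[6]+p[5])),('side',ys(245-60,502-60),lambda p:pl(p[8]+6,135,p[6]+p[5])),
]
def f""")
open('fit5.py','w').write(s)
E
python3 fit5.py
```

```text
[ 6.74623e+02 -7.39550e+01  6.10000e-02  1.04625e+02  1.39358e+02
 -1.56950e+01  1.10820e+01  1.16548e+02  1.32234e+02]
[[-0.2  1. ]
 [ 0.6  1. ]
 [-0.8 -0.5]
 [-0.8  0.6]
 [ 0.9 -0. ]
 [ 0.   0.5]
 [-0.8  0.4]
 [-1.4 -0.3]
 [-0.2  0.8]
 [ 0.1  0.4]
 [-0.1  0.4]
 [-1.7  0. ]
 [-0.1 -1.8]
 [-1.5  0.1]
 [-0.4  0.8]
 [ 1.4  0.2]
 [ 0.1  0.3]
 [ 0.   0.4]
 [-0.1  0.4]
 [ 0.9  0.1]
 [-0.3  0.4]
 [-1.3  0.4]
 [-1.3 -0.2]
 [ 1.5 -2.2]
 [ 0.   0.5]
 [-0.   0.6]
 [-0.2  0.3]
 [ 0.3  0.5]
 [ 0.3  0.3]
 [-1.8  0.4]
 [-1.4  0.2]
 [-1.3 -1.6]]
lip_edge [[585.8 -79.3 142.2]] ptr [[630.2 -76.7 150.2]] cup?
```

```bash
python3 -m pendant '[0,0,0,0.2,0,0,255, 0,0,0,0.2,0,0,255, 0,0,0,0.1,0,0,255, 0,0,0,0.1,0,0,255, 0,0,0,0,0,0,255, 0,0,0,0,0,0,255]'; python3 st.py|grep TCP
python3 - <<'E'
from rig import env
import cv2
a=env.get_image("side")["frame"][...,::-1][98:193,215:280]; cv2.imwrite("pics/s5.png",cv2.resize(a,None,fx=6,fy=6,interpolation=cv2.INTER_CUBIC))
a=env.get_image("top")["frame"][...,::-1][140:205,215:375]; cv2.imwrite("pics/t5.png",cv2.resize(a,None,fx=5,fy=5,interpolation=cv2.INTER_CUBIC))
E
```

```text
time: 9.5
eef_pos: [596.5, -79.0, 154.7]
tcp_rot: [-0.013, 0.906, 0.028, 0.423]
contact_force: [0.4, -0.1, -4.2]
width: -0.001
TCP u,y,o 121.10764593808763 -0.3107959805783073 34.09238070068277  lip u 104.6247954420749 o 34.30494088672805 ptr 139.3578977707251
```

View pics/s5.png

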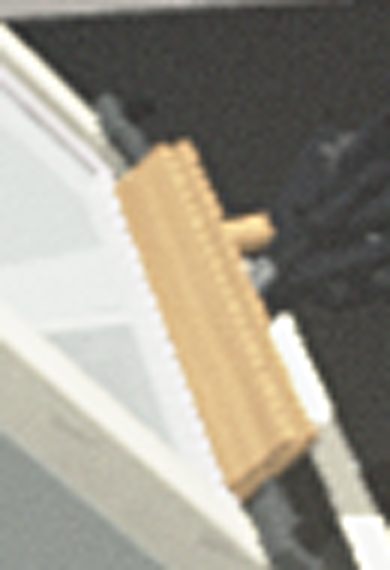

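View pics/t5.png

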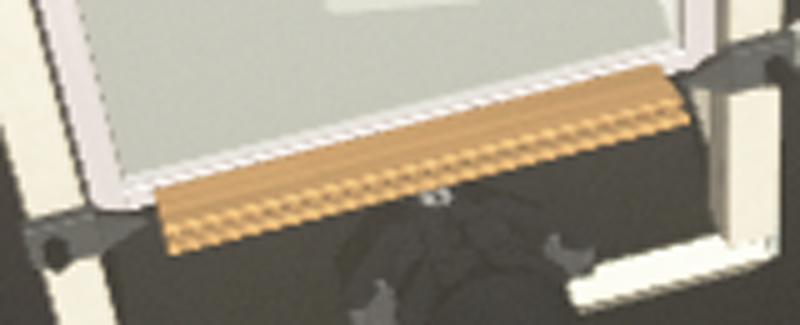

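```bash
python3 - <<'E'
import cv2,numpy as np
from rig import env
t0=cv2.imread("pics/top0.png"); s0=cv2.imread("pics/side0.png")
t5=env.get_image("top")["frame"][...,::-1]; s5=env.get_image("side")["frame"][...,::-1]
cv2.imwrite("pics/top5.png",t5); cv2.imwrite("pics/side5.png",s5)
def c(im,x,y,w=30,h=26,k=12): return cv2.resize(im[y:y+h,x:x+w],None,fx=k,fy=k,interpolation=cv2.INTER_CUBIC)
cv2.imwrite("pics/tips.png",np.vstack([np.hstack([c(t0,225,168),c(t0,340,142)]),np.hstack([c(t5,225,168),c(t5,340,142)])])[:600])
E
```

```text
(no output)
```

View pics/tips.png

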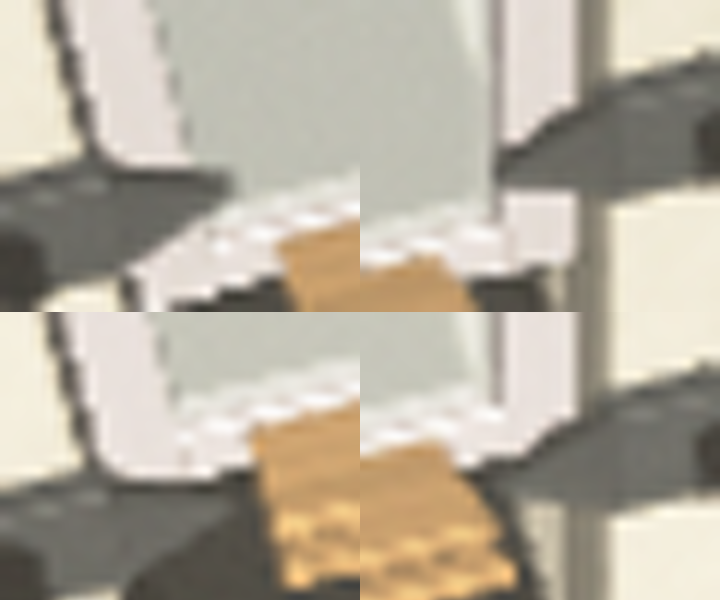

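```bash
python3 - <<'E'
s=open('fit5.py').read()
s=s.replace("115,132]","115,132,138]").replace("1,1,1,1,1,1]","1,1,1,1,1,1,1]")
s=s.replace("('top',yt(147,214)","('top',(243.9,182.75)").replace("('top',yt(683,79)","('top',(351.0,155.55)")
s=s.replace("\n]\ndef f","""
('top',(248.6,190.6),lambda p:pl(p[9]-6,135,50+p[5])),('top',(352.5,164.3),lambda p:pl(p[9]-6,-135,50+p[5])),
('top',(247.5,184.1),lambda p:pl(p[9]+6,135,50+p[5])),('top',(351.2,160.1),lambda p:pl(p[9]+6,-135,50+p[5])),
('top',(245.6,178.2),lambda p:pl(p[9]+6,135,p[6]+p[5])),('top',(346.7,152.4),lambda p:pl(p[9]+6,-135,p[6]+p[5])),
('side',ys(312-60,435-60),lambda p:pl(p[9]-6,135,50+p[5])),('side',ys(190-60,140-60),lambda p:pl(p[9]-6,-135,50+p[5])),
('side',ys(117-60,182-60),lambda p:pl(p[9]+6,-135,p[6]+p[5])),('side',ys(238-60,497-60),lambda p:pl(p[9]+6,135,p[6]+p[5])),
]
def f""")
open('fit6.py','w').write(s)
E
python3 fit6.py
python3 - <<'E'
from h import *
p=json.load(open('fit.json'))
# top-only u estimates per feature
T=[('ptrL',(243.9,182.75),141,21,0),('ptrR',(351.0,155.55),-141,21,0),('lowL',(248.6,190.6),135,50,-6),('lowR',(352.5,164.3),-135,50,-6),('upL',(247.5,184.1),135,50,6),('upR',(351.2,160.1),-135,50,6)]
for k,o,y,out,d in T:
    g=lambda v:proj('top',cab(p,pl(v[0]+d,v[1],out+p[5])))[0]-o
    print(k,least_squares(g,[138,y]).x.round(1))
E
```

```text
[ 6.74559e+02 -7.38230e+01  6.00000e-02  1.04820e+02  1.38942e+02
 -1.57060e+01  1.15580e+01  1.16737e+02  1.32390e+02  1.39873e+02]
[[-0.2  1.1]
 [ 0.6  1.1]
 [-0.9 -0.5]
 [-0.9  0.5]
 [ 0.8  0.1]
 [ 0.1  0.3]
 [-0.6  0.5]
 [-1.3 -0.1]
 [-0.3  0.7]
 [ 0.   0.5]
 [-0.1  0.4]
 [-1.7  0. ]
 [-0.1 -1.8]
 [-1.4 -0.1]
 [-0.5  0.8]
 [ 1.4  0.3]
 [ 0.   0.2]
 [-0.   0.4]
 [-0.1  0.4]
 [ 0.9  0.2]
 [-0.4  0.4]
 [-1.3  0.3]
 [-1.1 -0.4]
 [ 1.5 -2.2]
 [-0.1  0.5]
 [-0.1  0.7]
 [-0.3  0.3]
 [ 0.4  0.7]
 [ 0.2  0.3]
 [-1.8  0.4]
 [-1.3  0.1]
 [-1.2 -1.7]
 [-0.   0.2]
 [-0.  -0. ]
 [ 0.2  3. ]
 [ 1.2  0.3]
 [-0.4  0. ]
 [ 0.   0.1]
 [ 0.5  0.6]
 [-0.9  0.8]
 [-1.1 -0.2]
 [-2.  -2.6]]
lip_edge [[585.8 -79.1 142.3]] ptr [[629.9 -76.5 149.8]] cup?
ptrL [139.9 141. ]
ptrR [ 139.9 -142.7]
lowL [140.4 134.8]
lowR [ 139.7 -135.1]
upL [148.9 133.7]
upR [ 141.7 -131.9]
```

By the top view, the lip is level with the pointers to about 1 mm (139.9 for both). I'll back the fingers down off the lip, then withdraw.

```bash
python3 -m pendant '[0,0,0,-0.2,0,0,255, 0,0,0,-0.4,0,0,255, 0,0,0,-0.4,0,0,255, 0,0,0,-0.5,0,0,255, 0,0,0,0,0,-1,255, 0,0,0,0,0,-2,255, 0,0,0,0,0,-2,255, 0,0,0,0,0,-2.5,255, 0,0,0,0,0,-2.5,255, 0,0,0,0,0,-2,255, 0,0,0,0,0,-1,255, 0,0,0,0,0,0,255, 0,0,0,0,0,0,255]'; python3 st.py|grep TCP
python3 - <<'E'
from rig import env
import cv2
a=env.get_image("side")["frame"][...,::-1]; cv2.imwrite("pics/side6.png",a); cv2.imwrite("pics/s6.png",cv2.resize(a[98:193,215:280],None,fx=6,fy=6,interpolation=cv2.INTER_CUBIC))
a=env.get_image("top")["frame"][...,::-1];cv2.imwrite("pics/top6.png",a); cv2.imwrite("pics/t6.png",cv2.resize(a[140:205,215:375],None,fx=5,fy=5,interpolation=cv2.INTER_CUBIC))
E
```

```text
time: 11.32
eef_pos: [487.6, -85.8, 226.2]
tcp_rot: [-0.013, 0.906, 0.028, 0.422]
contact_force: [0.1, 0.0, -0.0]
width: -0.002
TCP u,y,o 105.74655174725045 -0.8377218966187989 163.64268580698797  lip u 104.81977707942636 o 34.29363350722228 ptr 138.94179059928854
```

View pics/s6.png

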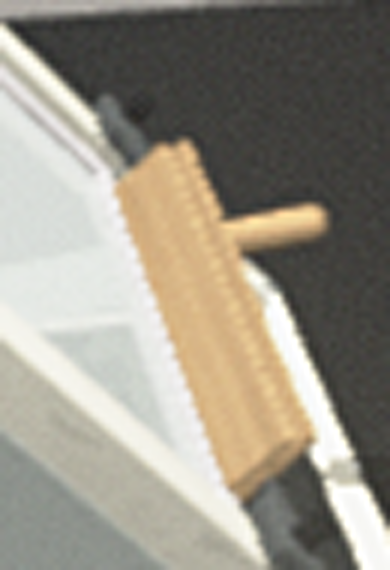

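View pics/t6.png

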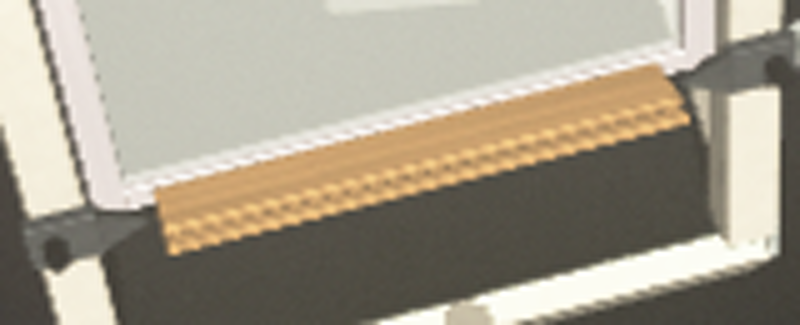

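View pics/side6.png

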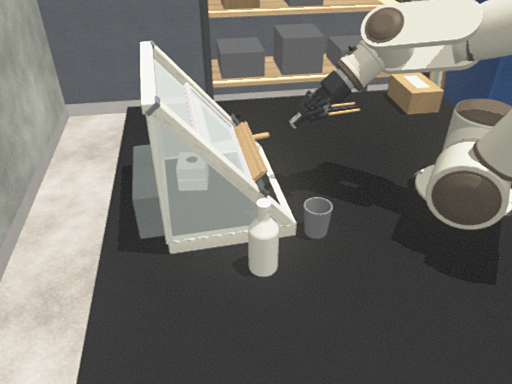

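```bash
python3 - <<'E'
import cv2,numpy as np
def sh(a,b,x,y,w,h):
    A,B=[cv2.imread(f"pics/{n}.png",0)[y:y+h,x:x+w].astype(np.float32) for n in(a,b)]
    return [np.round(v,2) for v in cv2.phaseCorrelate(A,B,cv2.createHanningWindow((w,h),cv2.CV_32F))]
print('window t5->t6',sh('top5','top6',250,165,95,30))
for n,r in dict(bottle=(170,172,45,45),cup=(222,228,36,34),trowel=(370,132,50,70),ptrL=(218,175,26,24),ptrR=(352,142,26,24)).items(): print(n,sh('top0','top6',*r))
print('side: mould',sh('side0','side6',172,148,42,45),'bottle',sh('side0','side6',245,195,36,82))
from rig import env
print(env.sense()['contact_force'].round(2)); env.finish_job()
E
```

```text
window t5->t6 [array([0.27, 0.31]), np.float64(0.36)]
bottle [array([0.54, 0.53]), np.float64(0.99)]
cup [array([-0.03, -0.  ]), np.float64(1.0)]
trowel [array([-0.01,  0.02]), np.float64(1.03)]
ptrL [array([ 1.  , -0.33]), np.float64(0.74)]
ptrR [array([0.42, 0.02]), np.float64(1.02)]
side: mould [array([0.62, 0.47]), np.float64(1.0)] bottle [array([ 0.07, -0.12]), np.float64(0.98)]
[-0.47  0.81 -0.17]
the job is handed in; nothing more can be done
```

I pushed the window up until its lip was level with the pointers, backed the hand well clear, and handed the job in at about 11.3 s of the 38 s allowed. No verdict was reported.

- **How it was done:** I used closed fingers, inclined parallel to the lip's underside and slid beneath its middle. I pushed up the plane in 1–2 mm rows at about 6 N, with no pinching. The fingers then went down off the lip and straight out, to about 100 mm from it.
- **Level:** from the top view, the lip's mid-thickness is at about 139.9 mm up the plane, against 139.9 mm for the pointers. The joint fit of both cameras puts the lip about 0.9 mm above them (139.9 against 138.9). I allow ±2–3 mm for this, against the 7 mm limit.
- **Window at rest:** the pictures before and after the hand left look the same. The measured shift was 0.3 px, with weak correlation because the hand was in the first picture.
- **Other objects:** cup, spatula and bottle (from the side) had not moved, to within 0.15 px. The top view of the bottle and the side view of the mould gave 0.5–0.6 px, about 1–2 mm. I put that down to measurement noise.
- **Pointers:** the right one showed 0.4 px. The left one showed 1 px (2–3 mm), with poorer correlation (0.74), probably because the moving frame and lip were in its patch. I did not see the hand go near either pointer, but I did not settle that reading separately.
- **Contact at hand-in:** the force reading was under 1 N, which is noise level, and the hand was clear of everything.

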